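# Slide a nose-heavy ware board across to the drying rack

### The job

Slowly slide the wooden ware board, with the plaster mould standing on it, off the blue bench, across the gap and onto the pale drying rack, until the whole board is on the rack and its nose rests squarely against the red stop, about in the middle of the rack's width. The board is nose-heavy: hold its tail down until the nose has landed, do not lift it, and let neither end sag into the gap. Be gentle with board and stop, keep the mould where it stands on the board, and leave the bowl and pots around it undisturbed.

Things in the scene. Friction and masses are not known exactly. Their poses are not given: they have to be found in the camera images.
- board: Wooden ware board, 260 mm long (its x, the travel direction, nose at +x), 180 mm wide (y), 0.35 kg. Origin: centre of its underside, z up. Two layers: a dark bottom ply 260 x 180 x 10 mm and a pale 18 mm layer on all but the last 45 mm at the tail (the ledge). Slides with friction 0.5 to 0.75. Two fingers spread across its width keep it from turning when pushed. More than 40 N on it spoils it.
- board_nose (a point): Middle of the board's leading lower edge: board frame x +130 mm, y 0, z 0. Board and mould together balance about 75 to 78 mm behind it, so the unheld board tips before the nose reaches the rack.
- board_tail (a point): Middle of the board's trailing lower edge: board frame x -130 mm, y 0, z 0. Once the nose is over 90 mm onto the rack no holding down is needed, and pressing on the tail while it hangs over the gap would tip it there.
- board_ledge (a point): Middle of the tail ledge's top: board frame x -107.5 mm, y 0, z 10 mm. The ledge is 45 mm deep (x), 180 mm wide, bounded in front by an upright step 18 mm high at x = -85 mm: fingertips can stand on it, press down and push against the step at once. 4 to 6 N down on it keeps the nose from sagging (8 to 12 N is ample).
- board_seat (a point): Where the mould belongs on the board's top: board frame x +83 mm, y 0, z 28 mm.
- mould: White plaster mould with two dark bands, 90 (x) x 150 (y) x 50 mm, 0.47 to 0.6 kg, standing loose near the board's nose. Origin: centre of its underside.
- bench: Fixed low bench with a blue top, 300 mm long (x, travel direction) and 240 mm wide, top 72 mm above its origin, which is the centre of its foot on the table. Its edge at the gap is at x = +150 mm, rounded with 10 mm radius. Its x points roughly to world -y (to the robot's right).
- rack: Fixed drying rack, pale slab top on red legs, 420 mm long (x, same sense as the bench's within 2 degrees), 240 mm wide, top 70 mm above its origin (centre of its foot). Its gap edge is at x = -210 mm, rounded, radius 10 mm. The gap is 125 to 138 mm wide; the rack's top lies 1 to 3 mm lower than the bench's, its centre line up to 8 mm to one side.
- stop: Fixed red bar across the rack, 20 mm (x) by 200 mm (y) by 30 mm high, axes as the rack's. Origin: centre of its underside, on the rack's top; the face that the nose must meet is at x = -10 mm. It stands 285 to 310 mm beyond the rack's gap edge. Do not ram it: 30 N is too much.
- gap_bowl: Bystander, leave alone: small terracotta bowl, 72 mm across, 45 mm high, standing on the table in the gap between bench and rack, below their tops. Origin: centre of its underside.
- pot_a: Bystander, leave alone: terracotta bottle-shaped pot, 54 mm across, 70 mm high, on the rack beyond the stop. Origin: centre of its underside.
- pot_b: Bystander, leave alone: white pot, 52 mm across, 50 mm high, on the rack beyond the stop. Origin: centre of its underside.
Things that resemble listed ones, but are neither listed nor needed, are in the scene too. Leave any pink or purple look-alike of the mould alone.

How it is judged:
By the outcome, as a careful person would: the job done as asked, in the order asked, and still so for the second after the job is handed in, with the robot touching nothing.
It also fails if it takes over 46 s, if anything falls off the work surface, if the arm or the gripper's body presses on something with over 40 N, if the wrist force passes 120 N, or if a joint passes its speed limit or range.

### The arm

A 6-joint arm with a two-finger parallel gripper is mounted at the origin on the work surface. World frame = base frame: x ahead of the robot, y to its left, z up, the work surface at z = 0. Lengths are in m, angles in rad, forces in N, time in s.
With the tool pointing down it reaches from about 0.35 to 0.95 m from the base axis. Payload 17.4 kg.
Tool frame: the origin (TCP) lies midway between the tips of the shut fingers; the grasp point (between the pads) lies 19 mm behind it; z points along the fingers, y is the direction in which the jaws open and shut (so a half turn about z gives the same grasp; the last joint's range is limited). The gripper opens to 93 mm and grips with 3 to 60 N. Pads are 15 mm wide; open, the fingers measure 128 mm over their backs; the gripper's body (75 mm by 188 mm) begins 65 mm behind the grasp point.
Start: joints at [-1.173, 0.116, 1.442, -0, 1.584, -0.038], TCP at [0.285, -0.612, 0.219] pointing down, gripper open.
Joint ranges: [-2.83, 2.83], [-0.83, 2.19], [0.07, 2.5], [-1.14, 4.28], [0.01, 3], [-2.97, 2.97]. Speed limits (rad/s): [1.89, 1.89, 2.22, 3.14, 3.14, 3.14].

### API

Orientations are given as a 3x3 rotation matrix whose columns are the frame's x, y, z axes.
In Python, from rig import arm gives the robot as it stands.
- The arm moves only by the tool carry_out, never from a script. Its argument "motion" is one flat list of numbers, 5 for each row, row after row: the shift along the tool's x, y, z in m, then the turn about the tool's z in degrees, then the opening, from -1 (shut) to 1 (fully open). A call has 1 to 10 rows; each row is the pose to reach, as a shift and turn from the pose measured when the call began, along the tool's axes at that moment; what a row does not reach only later rows make up. A row lasts 1/10 s, in which the tool goes at most 50 mm and 8.59 degrees, less where a joint would pass 70% of its speed; a pose out of reach is approached as far as the arm can. A call with a gripper value outside its range is refused whole. The fingers move at their own pace and stop on an object; "newtons" is the grip in N (left out, the last holds). Time passes only in rows, so rows that repeat a pose let the fingers close. It gives the time, the measured TCP pose, the force and the opening at its end, in the units of the state.
- arm.sense(): the state, without advancing time (a new reading comes with each control period).
- arm.get_image(name): name is "scene" or "top" or "wrist"; returns a dict with "frame" (384x512x3 uint8, red, green, blue), "fx", "fy", "cx", "cy" (pixels), "origin" and "orientation" of the camera in the world. Camera axes: x right, y up, looking along -z (the intrinsics and any distortion apply to the point x, -y, -z); pixel columns grow to the right and rows downward; lengths in m; the calibration is good to about 2 mm. The wrist camera is an equidistant fisheye: a pixel r from the principal point sees the ray r / f radians off the axis. A picture is of the moment at which its call begins. There is no depth.
- arm.sign_off(): hands the job in, once; it reports no verdict.
The state is a dict: "clock": time; "joints": joint angles; "qd": joint speeds; "effort": joint torques, N m; "eef_pos": TCP position; "tcp_rot": TCP orientation; "force": force on the tool from outside, world axes, zero at the start; "ft_torque": the same for the moment, N m; "finger_gap": opening from 0.0 (shut) to 1.0 (fully open).
Only numpy, scipy, OpenCV 4.12 (cv2) and the standard library are available. Lean on these libraries where they do the work, as an engineer would, in place of code of your own. Each camera call takes 0.05 s, during which the arm holds its last target.

## Working session

There is one attempt and no reset: what is moved stays moved. The work goes in short steps, Python scripts to look and compute and a tool call to move; the robot and the scene stay as the last step left them, time stands still between calls to the robot, and variables do not carry over. Pictures are saved under pics/ and viewed, and the job is handed in when it is done.

Besides the shell and the picture viewer there is one more tool, called in YAML: its name, and indented under it one key for each argument. carry_out: Moves the arm, as the interface text tells. Its arguments: {"type":"object","properties":{"motion":{"type":"array"},"newtons":{"type":"number"}},"required":["motion"]}

```bash
ls; mkdir -p pics; python3 - <<'E'
from rig import arm
import cv2,numpy as np
s=arm.sense()
for k in s: print(k,np.round(s[k],4).tolist())
for n in ("scene","top","wrist"):
    d=arm.get_image(n); cv2.imwrite(f"pics/{n}0.png",d["frame"][:,:,::-1])
    np.savez(f"pics/{n}0.npz",**d)
    print(n,[ (k,np.round(d[k],4).tolist()) for k in d if k!="frame"])
E
```

```text
pics
clock 0.0
joints [-1.1728, 0.1165, 1.4423, 0.0, 1.584, -0.0378]
qd [0.0001, -0.0002, -0.0001, 0.0007, -0.001, -0.0003]
effort [-0.0035, -72.1276, -62.2611, 0.0779, 0.0239, -0.0001]
eef_pos [0.2849, -0.6117, 0.2179]
tcp_rot [[0.9065, 0.4221, -0.0004], [0.4221, -0.9065, 0.0011], [0.0001, -0.0012, -1.0]]
force [-0.3031, 0.067, -0.3779]
ft_torque [0.0422, 0.0172, -0.0081]
finger_gap 0.9991
scene [('fx', 370.5002), ('fy', 370.5002), ('cx', 255.6359), ('cy', 192.8869), ('origin', [1.1127, -0.1771, 0.8177]), ('orientation', [[0.2717, -0.7282, 0.6292], [0.9624, 0.2094, -0.1733], [-0.0056, 0.6526, 0.7577]])]
top [('fx', 401.8857), ('fy', 401.8857), ('cx', 254.8951), ('cy', 195.7337), ('origin', [0.4344, 0.0015, 1.1517]), ('orientation', [[0.0009, 0.9984, -0.057], [-1.0, 0.0008, -0.0023], [-0.0022, 0.057, 0.9984]])]
wrist [('fx', 297.3186), ('fy', 297.3186), ('cx', 259.7334), ('cy', 187.2293), ('origin', [0.356, -0.5779, 0.3835]), ('orientation', [[0.4224, 0.8698, 0.2551], [-0.9064, 0.4056, 0.1178], [-0.001, -0.281, 0.9597]])]
```

View pics/top0.png

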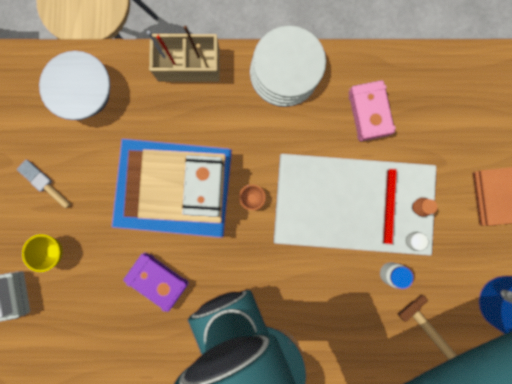

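View pics/scene0.png

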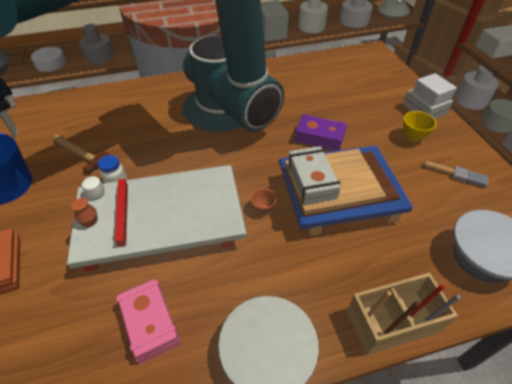

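View pics/wrist0.png

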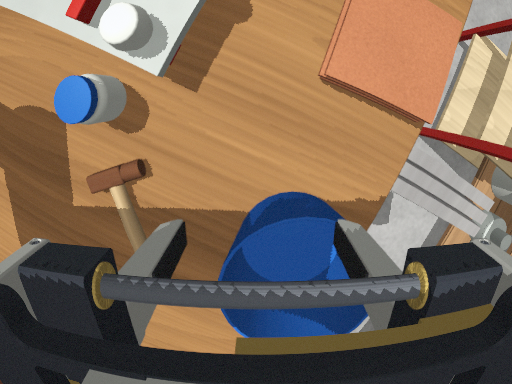

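The top view shows the blue bench (px 115-230, 140-236) with the board on it, its dark ledge at left (col 127-140). The mould is at about (203,187), the bowl at (253,197), the rack at 275-435 with the red stop at about (390,206), and the pots beyond it. Next I'll measure these.

```bash
cat > h.py <<'E'
import numpy as np,cv2
def ray(d,uv,z):
    uv=np.atleast_2d(np.asarray(uv,float)); R=np.array(d["orientation"]);o=np.array(d["origin"])
    c=np.c_[(uv[:,0]-d["cx"])/d["fx"],-(uv[:,1]-d["cy"])/d["fy"],-np.ones(len(uv))]
    w=c@R.T; t=(z-o[2])/w[:,2]; return o+w*t[:,None]
def proj(d,P):
    R=np.array(d["orientation"]);o=np.array(d["origin"]); c=(np.atleast_2d(P)-o)@R
    return np.c_[d["cx"]+d["fx"]*c[:,0]/-c[:,2], d["cy"]-d["fy"]*c[:,1]/-c[:,2]]
def load(n):
    return dict(np.load(f"pics/{n}.npz"))
def hsv(d): return cv2.cvtColor(d["frame"],cv2.COLOR_RGB2HSV)
def big(m,roi=None):
    m=m.astype(np.uint8)
    if roi is not None:
        k=np.zeros_like(m);k[roi[1]:roi[3],roi[0]:roi[2]]=1;m=m*k
    c,_=cv2.findContours(m,cv2.RETR_EXTERNAL,cv2.CHAIN_APPROX_NONE)
    c=max(c,key=cv2.contourArea)
    return c[:,0,:].astype(np.float32)
def rect(P):
    "P world pts -> centre, long len, short len, long-axis angle deg"
    (c,(w,h),a)=cv2.minAreaRect(((P[:,:2])*1000).astype(np.float32))
    if w<h: w,h,a=h,w,a+90
    return np.round(c,1),round(w,1),round(h,1),round((a+180)%180,2)
E
python3 - <<'E'
from h import *
d=load("top0");H=hsv(d)
for (u,v) in [(117,190),(133,187),(160,187),(190,187),(203,160),(300,200),(390,206),(133,160),(215,160)]: print((u,v),H[v,u])
h,s,v=[H[...,i].astype(int) for i in range(3)]
bl=(h>100)&(h<125)&(s>140)
c=big(bl,(100,130,245,245)); print("bench",rect(ray(d,c,.072)))
c=big((s<50)&(v>140),(265,145,445,262)); print("rack",rect(ray(d,c,.070)))
c=big(((h<6)|(h>174))&(s>180),(375,160,405,250)); print("stop",rect(ray(d,c,.100)))
E
```

```text
(117, 190) [108 151 189]
(133, 187) [ 11 151 133]
(160, 187) [ 20  98 230]
(190, 187) [ 51   8 218]
(203, 160) [ 60  10 101]
(300, 200) [ 56   9 220]
(390, 206) [  2 255 215]
(133, 160) [ 12 158 147]
(215, 160) [ 60   7 139]
bench (array([518.2, 227.9]), 294.8, 233.9, 84.59)
rack (array([ 474.6, -265.5]), 423.0, 242.0, 85.7)
stop (array([ 468.2, -348.5]), 189.9, 20.5, 175.7)
```

```bash
python3 - <<'E'
from h import *
for n,r in (("top0",(110,130,285,250)),("scene0",(235,130,420,240))):
    d=load(n);f=d["frame"][r[1]:r[3],r[0]:r[2],::-1]
    cv2.imwrite(f"pics/{n}_crop.png",cv2.resize(f,None,fx=4,fy=4,interpolation=cv2.INTER_CUBIC))
E
```

```text
(no output)
```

View pics/top0_crop.png

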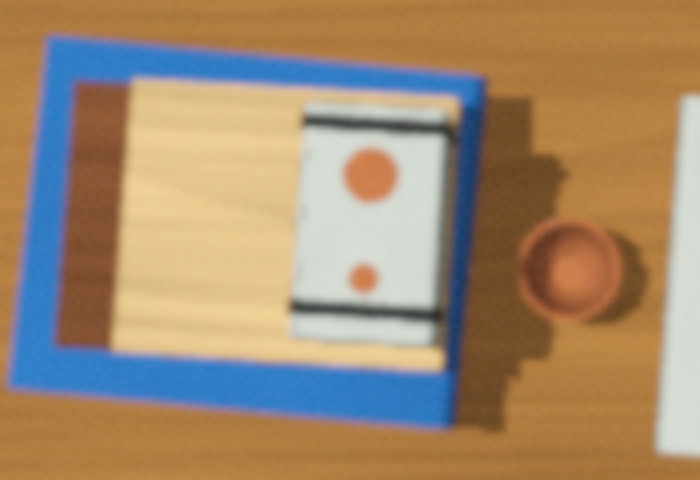

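View pics/scene0_crop.png

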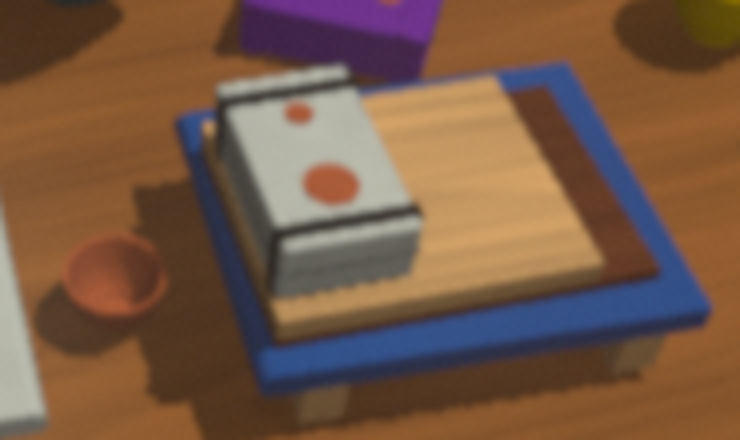

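Both crops show the board square on the bench, its tail corners at crop px (76,82) and (57,347), and the mould near the nose. I'll fit the board edges.

```bash
python3 - <<'E'
from h import *
d=load("top0")
o=np.array([110,130])
def P(l,z): return ray(d,np.array(l)/4-0.375+o,z)[:,:2]*1000
tail=P([(76,82),(57,347)],.082); step=P([(131,78),(112,353)],.1); nose=P([(463,97),(445,371)],.1)
mould=P([(306,101),(448,114),(436,346),(291,338)],.150)
for n,q in (("tail",tail),("step",step),("nose",nose)):
    e=q[1]-q[0]; print(n,q.round(1).tolist(),"mid",q.mean(0).round(1),"w",np.hypot(*e).round(1),"edge dir",np.degrees(np.arctan2(e[1],e[0])).round(2))
ax=nose.mean(0)-tail.mean(0); print("axis",np.degrees(np.arctan2(ax[1],ax[0])),np.hypot(*ax), "step-nose",np.hypot(*(nose.mean(0)-step.mean(0))))
print("mould",mould.mean(0), [np.hypot(*(mould[i]-mould[(i+1)%4])).round(1) for i in range(4)])
u=ax/np.hypot(*ax); print("mould in board",(mould.mean(0)-nose.mean(0))@u+130, u)
# bench corners
b=P([(50,38),(484,77),(455,428),(9,388)],.072); print("bench",b.round(1).tolist())
r=(b[1]-b[0]);print(np.degrees(np.arctan2(r[1],r[0])));r=(b[2]-b[3]);print(np.degrees(np.arctan2(r[1],r[0])))
H=hsv(d);h,s,v=[H[...,i].astype(int) for i in range(3)]
c=big((s<50)&(v>140),(265,145,445,262))
w=ray(d,c,.07); print("rack box",cv2.boxPoints(cv2.minAreaRect((w[:,:2]*1000).astype(np.float32))).round(1).tolist())
c=big(((h<6)|(h>174))&(s>180),(375,160,405,250)); w=ray(d,c,.1);print("stop box",cv2.boxPoints(cv2.minAreaRect((w[:,:2]*1000).astype(np.float32))).round(1).tolist())
E
```

```text
tail [[617.8, 343.1], [440.1, 352.4]] mid [529.  347.7] w 177.9 edge dir 177.0
step [[617.4, 301.1], [436.1, 310.4]] mid [526.8 305.7] w 181.5 edge dir 177.04
nose [[604.9, 81.8], [424.6, 92.7]] mid [514.7  87.2] w 180.6 edge dir 176.56
axis -93.12348147404589 260.8868440642464 step-nose 218.8365514710981
mould [516.5651345  135.58242952] [np.float64(89.6), np.float64(145.6), np.float64(90.5), np.float64(148.9)]
mould in board 81.62812475382563 [-0.05448804 -0.99851442]
bench [[649.6, 364.5], [623.1, 69.8], [386.3, 88.2], [412.7, 387.3]]
-95.14405791295886
-95.04172940966387
rack box [[338.1000061035156, -467.29998779296875], [579.4000244140625, -485.5], [611.2000122070312, -63.599998474121094], [369.79998779296875, -45.5]]
stop box [[372.79998779296875, -351.6000061035156], [562.0999755859375, -365.79998779296875], [563.5999755859375, -345.3999938964844], [374.29998779296875, -331.20001220703125]]
```

Measurements hold up: board length 261 mm, width 180 mm, gap about 134 mm, rack axis −94.3°, board axis −93.1°, mould at +82 mm. Next move: to above the ledge, 20 mm behind the step.

carry_out:
  motion: [0.1,-0.12,-0.03,-10,1,0.616,-0.747,-0.03,-61.9,1,0.616,-0.747,-0.03,-61.9,1,0.616,-0.747,-0.03,-61.9,1,0.616,-0.747,-0.03,-61.9,1,0.616,-0.747,-0.03,-61.9,1,0.616,-0.747,-0.03,-61.9,1,0.616,-0.747,-0.03,-61.9,1,0.616,-0.747,-0.03,-61.9,1,0.616,-0.747,-0.03,-61.9,1]

```text
clock: 1.15
eef_pos: [0.4102, -0.127, 0.2383]
tcp_rot: [[0.055, 0.998, 0.0], [0.998, -0.055, 0.001], [0.001, 0.0, -1.0]]
force: [1.6, -0.6, 0.1]
finger_gap: 1.004
```

carry_out:
  motion: [0.458,0.0925,0,0,1,0.458,0.0925,0,0,1,0.458,0.0925,0,0,1,0.458,0.0925,0,0,1,0.458,0.0925,0,0,1,0.458,0.0925,0,0,1,0.458,0.0925,0,0,1,0.458,0.0925,0,0,1,0.458,0.0925,0,0,1,0.458,0.0925,0.05,0,1]

```text
clock: 2.15
eef_pos: [0.5293, 0.3288, 0.1963]
tcp_rot: [[0.053, 0.999, 0.007], [0.999, -0.053, 0.005], [0.005, 0.007, -1.0]]
force: [0.8, 1.1, -0.0]
finger_gap: 0.998
```

carry_out:
  motion: [-0.003,-0.0015,0.03,0,1,-0.003,-0.0015,0.06,0,1,-0.003,-0.0015,0.08,0,1,-0.003,-0.0015,0.09,0,1,-0.003,-0.0015,0.095,0,1,-0.003,-0.0015,0.098,0,1,-0.003,-0.0015,0.1,0,1,-0.003,-0.0015,0.102,0,1]

```text
clock: 2.95
eef_pos: [0.5287, 0.3266, 0.0951]
tcp_rot: [[0.053, 0.999, 0.008], [0.999, -0.053, 0.006], [0.006, 0.008, -1.0]]
force: [-0.4, -0.1, -0.5]
finger_gap: 0.997
```

```bash
python3 - <<'E'
from rig import arm
import cv2,numpy as np
for n in ("scene","wrist"):
    d=arm.get_image(n); np.savez(f"pics/{n}1.npz",**d)
    f=d["frame"][:,:,::-1]
    if n=="scene": f=cv2.resize(f[120:250,230:430],None,fx=4,fy=4,interpolation=cv2.INTER_CUBIC)
    cv2.imwrite(f"pics/{n}1.png",f)
s=arm.sense()
for k in ("clock","eef_pos","tcp_rot","force"): print(k,np.round(s[k],4).tolist())
E
```

```text
clock 3.05
eef_pos [0.5285, 0.3265, 0.0946]
tcp_rot [[0.0525, 0.9986, 0.0075], [0.9986, -0.0526, 0.0054], [0.0058, 0.0072, -1.0]]
force [-0.391, -0.221, -0.9167]
```

View pics/scene1.png

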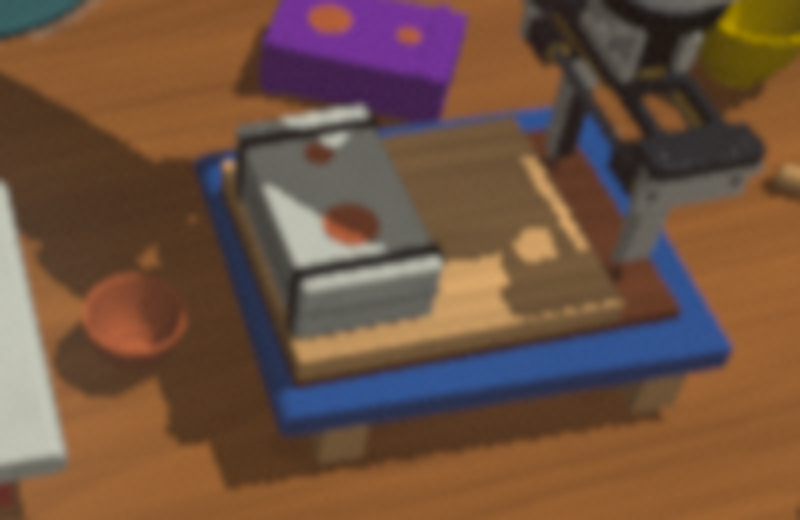

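View pics/wrist1.png

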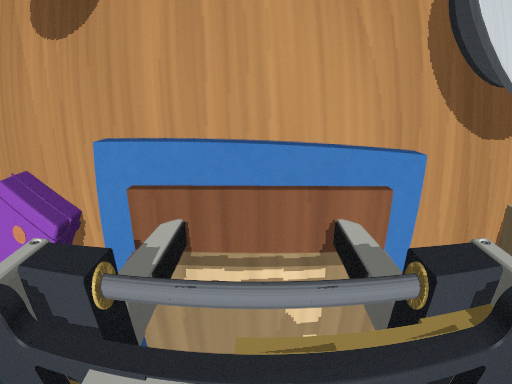

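Both fingers stand centred over the dark ledge, clear of the step (scene px about 560,150 and 630,250). Now I'll lower them to contact.

carry_out:
  motion: [0,0,0.004,0,1,0,0,0.008,0,1,0,0,0.0105,0,1,0,0,0.012,0,1,0,0,0.013,0,1,0,0,0.0135,0,1,0,0,0.0135,0,1]

```text
clock: 3.75
eef_pos: [0.5285, 0.3266, 0.0825]
tcp_rot: [[0.052, 0.999, 0.007], [0.999, -0.052, 0.005], [0.006, 0.007, -1.0]]
force: [-6.3, -3.9, 15.1]
finger_gap: 0.999
```

carry_out:
  motion: [0,0,0.0003,0,1,-0.002,0,0.0003,0,1,-0.004,0,0.0004,0,1,-0.006,0,0.0005,0,1,-0.008,0,0.0005,0,1]

```text
clock: 4.25
eef_pos: [0.5284, 0.3191, 0.0826]
tcp_rot: [[0.053, 0.999, 0.008], [0.999, -0.053, 0.007], [0.008, 0.008, -1.0]]
force: [-1.6, 5.3, 5.3]
finger_gap: 0.997
```

carry_out:
  motion: [-0.0015,0,0.0006,0,1,-0.003,0,0.0008,0,1,-0.0045,0,0.0008,0,1,-0.006,0,0.0008,0,1,-0.0075,0,0.0008,0,1]

```text
clock: 4.75
eef_pos: [0.5282, 0.3129, 0.0827]
tcp_rot: [[0.052, 0.999, 0.01], [0.999, -0.053, 0.01], [0.011, 0.009, -1.0]]
force: [-0.4, 10.3, 6.8]
finger_gap: 0.999
```

carry_out:
  motion: [-0.003,-0.0001,0.001,0,1,-0.005,-0.0002,0.001,0,1,-0.0075,-0.0003,0.001,0,1,-0.0105,-0.0005,0.0009,0,1,-0.0135,-0.0006,0.0009,0,1,-0.0165,-0.0007,0.0009,0,1,-0.0195,-0.0009,0.0008,0,1,-0.0225,-0.001,0.0008,0,1,-0.0255,-0.0011,0.0008,0,1,-0.0285,-0.0012,0.0007,0,1]

```text
clock: 5.75
eef_pos: [0.5259, 0.2856, 0.0827]
tcp_rot: [[0.052, 0.999, 0.011], [0.999, -0.052, 0.013], [0.014, 0.01, -1.0]]
force: [0.4, 11.1, 7.4]
finger_gap: 0.999
```

```bash
cat > look.py <<'E'
from rig import arm
import cv2,numpy as np,sys
t=sys.argv[1]
for n in sys.argv[2:]:
    d=arm.get_image(n); np.savez(f"pics/{n}{t}.npz",**d)
    f=d["frame"][:,:,::-1]
    if n=="scene": f=cv2.resize(f[120:290,50:430],None,fx=2,fy=2,interpolation=cv2.INTER_CUBIC)
    if n=="top": f=cv2.resize(f[120:270,100:450],None,fx=2.2,fy=2.2,interpolation=cv2.INTER_CUBIC)
    cv2.imwrite(f"pics/{n}{t}.png",f)
s=arm.sense()
for k in ("clock","eef_pos","tcp_rot","force","ft_torque"): print(k,np.round(s[k],4).tolist())
E
python3 look.py 2 scene
```

```text
clock 5.8
eef_pos [0.5259, 0.2853, 0.0827]
tcp_rot [[0.0524, 0.9986, 0.0109], [0.9985, -0.0525, 0.013], [0.0136, 0.0102, -0.9999]]
force [-0.4884, 8.6126, 7.7009]
ft_torque [1.4333, 0.6404, -0.0457]
```

View pics/scene2.png

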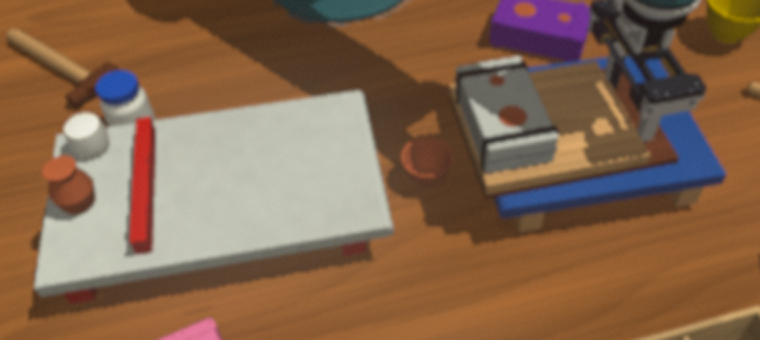

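The board slides with the fingers against the step, its nose just past the bench edge (scene px 470,150), and the mould has not moved. I'll continue.

carry_out:
  motion: [-0.0045,-0.0002,0.001,0,1,-0.008,-0.0003,0.001,0,1,-0.0115,-0.0005,0.0009,0,1,-0.015,-0.0007,0.0009,0,1,-0.0185,-0.0008,0.0008,0,1,-0.022,-0.001,0.0008,0,1,-0.0255,-0.0011,0.0007,0,1,-0.029,-0.0013,0.0007,0,1,-0.0325,-0.0014,0.0007,0.1,1,-0.036,-0.0016,0.0006,0.1,1]

```text
clock: 6.8
eef_pos: [0.5229, 0.2506, 0.0828]
tcp_rot: [[0.054, 0.998, 0.013], [0.998, -0.054, 0.016], [0.017, 0.012, -1.0]]
force: [0.6, 11.5, 8.3]
finger_gap: 1.0
```

carry_out:
  motion: [-0.0045,-0.0002,0.001,0,1,-0.008,-0.0003,0.0009,0,1,-0.0115,-0.0005,0.0009,0,1,-0.015,-0.0007,0.0008,0,1,-0.0185,-0.0009,0.0008,0,1,-0.022,-0.0011,0.0007,0.1,1,-0.0255,-0.0012,0.0006,0.1,1,-0.029,-0.0014,0.0006,0.1,1,-0.0325,-0.0016,0.0005,0.2,1,-0.036,-0.0018,0.0005,0.2,1]

```text
clock: 7.8
eef_pos: [0.5197, 0.2159, 0.0829]
tcp_rot: [[0.057, 0.998, 0.014], [0.998, -0.058, 0.019], [0.02, 0.013, -1.0]]
force: [0.6, 12.0, 10.4]
finger_gap: 0.999
```

```bash
python3 look.py 3 scene top
```

```text
clock 7.9
eef_pos [0.5197, 0.2155, 0.0829]
tcp_rot [[0.0577, 0.9982, 0.0143], [0.9981, -0.0579, 0.0186], [0.0194, 0.0132, -0.9997]]
force [-0.1909, 6.9185, 11.3925]
ft_torque [1.1199, 0.6036, -0.122]
```

View pics/scene3.png

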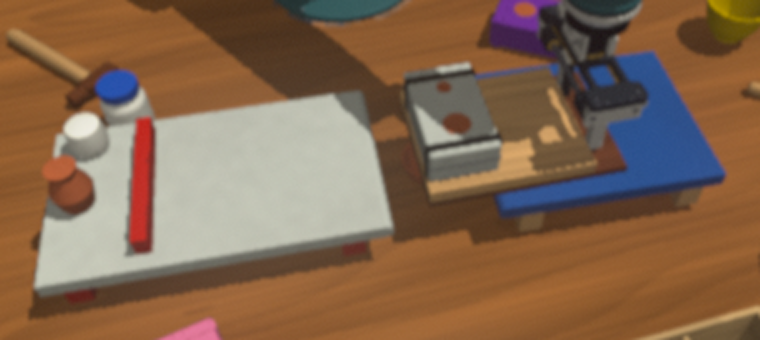

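View pics/top3.png

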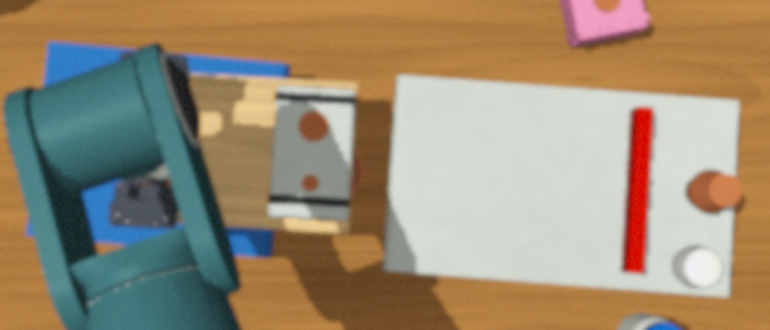

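The nose is about 45 mm from the rack edge, the board is level, and the mould is unmoved (top crop px 313,150). Continuing across the gap.

carry_out:
  motion: [-0.0045,-0.0002,0.001,0,1,-0.008,-0.0004,0.0009,0,1,-0.0115,-0.0005,0.0008,0,1,-0.015,-0.0006,0.0007,0,1,-0.0185,-0.0008,0.0007,0,1,-0.022,-0.0009,0.0006,0.1,1,-0.0255,-0.001,0.0005,0.1,1,-0.029,-0.0012,0.0005,0.1,1,-0.0325,-0.0013,0.0004,0.1,1,-0.036,-0.0015,0.0003,0.1,1]

```text
clock: 8.9
eef_pos: [0.5167, 0.1808, 0.0832]
tcp_rot: [[0.059, 0.998, 0.016], [0.998, -0.06, 0.022], [0.023, 0.015, -1.0]]
force: [1.3, 11.0, 9.9]
finger_gap: 0.995
```

carry_out:
  motion: [-0.0045,-0.0003,0.001,0,1,-0.008,-0.0005,0.0009,0,1,-0.0115,-0.0006,0.0008,0,1,-0.015,-0.0008,0.0007,0,1,-0.0185,-0.0009,0.0007,0,1,-0.022,-0.0011,0.0006,0.1,1,-0.0255,-0.0012,0.0005,0.1,1,-0.029,-0.0014,0.0004,0.1,1,-0.0325,-0.0015,0.0003,0.1,1,-0.036,-0.0017,0.0002,0.1,1]

```text
clock: 9.9
eef_pos: [0.5135, 0.1461, 0.0834]
tcp_rot: [[0.061, 0.998, 0.018], [0.998, -0.061, 0.025], [0.026, 0.017, -1.0]]
force: [1.3, 12.3, 9.8]
finger_gap: 0.997
```

```bash
python3 look.py 4 scene top
```

```text
clock 10.0
eef_pos [0.5135, 0.1457, 0.0834]
tcp_rot [[0.0611, 0.998, 0.0183], [0.9978, -0.0615, 0.0241], [0.0251, 0.0168, -0.9995]]
force [0.2945, 8.7836, 10.8701]
ft_torque [1.3104, 0.5034, -0.1086]
```

View pics/scene4.png

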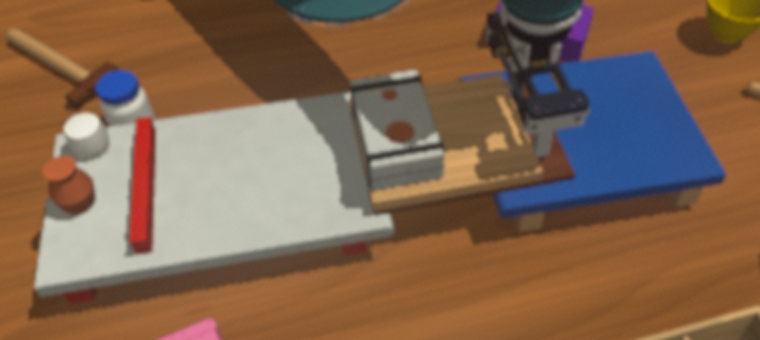

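View pics/top4.png

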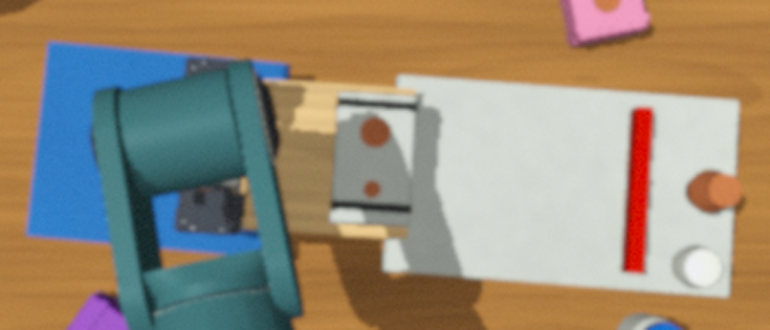

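The nose is about 25 mm over the rack (top crop px 415 against the edge at 397), with the mould still in place. I'll keep holding for another 35 mm, then ease off to land the nose.

carry_out:
  motion: [-0.0045,-0.0002,0.001,0,1,-0.008,-0.0004,0.0009,0,1,-0.0115,-0.0005,0.0008,0,1,-0.015,-0.0006,0.0007,0,1,-0.0185,-0.0008,0.0006,0,1,-0.022,-0.0009,0.0005,0.1,1,-0.0255,-0.001,0.0004,0.1,1,-0.029,-0.0012,0.0002,0.1,1,-0.0325,-0.0013,0.0001,0.1,1,-0.036,-0.0015,-0.0001,0.1,1]

```text
clock: 11.0
eef_pos: [0.5102, 0.1107, 0.0833]
tcp_rot: [[0.063, 0.998, 0.02], [0.998, -0.063, 0.026], [0.027, 0.018, -0.999]]
force: [1.0, 9.5, 6.5]
finger_gap: 1.0
```

carry_out:
  motion: [-0.0035,-0.0002,0.0003,0,1,-0.0055,-0.0002,0.0001,0,1,-0.0075,-0.0003,-0.0003,0,1,-0.0095,-0.0004,-0.0008,0,1,-0.0115,-0.0004,-0.0013,0,1,-0.0135,-0.0005,-0.0019,0,1,-0.0155,-0.0006,-0.0026,0,1,-0.0175,-0.0007,-0.0034,0,1,-0.0195,-0.0008,-0.0043,0,1,-0.0215,-0.0009,-0.0052,0.1,1]

```text
clock: 12.0
eef_pos: [0.5078, 0.0889, 0.088]
tcp_rot: [[0.064, 0.998, 0.02], [0.998, -0.065, 0.026], [0.027, 0.018, -0.999]]
force: [1.3, 3.8, -1.9]
finger_gap: 0.996
```

```bash
python3 look.py 5 scene top
```

```text
clock 12.1
eef_pos [0.5079, 0.0888, 0.088]
tcp_rot [[0.0648, 0.9977, 0.0199], [0.9975, -0.0653, 0.0261], [0.0273, 0.0181, -0.9995]]
force [0.3156, 2.2866, -1.9552]
ft_torque [0.5031, -0.0694, 0.0491]
```

View pics/scene5.png

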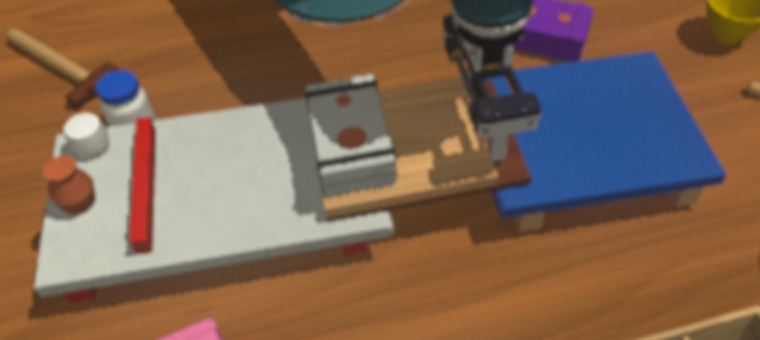

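View pics/top5.png

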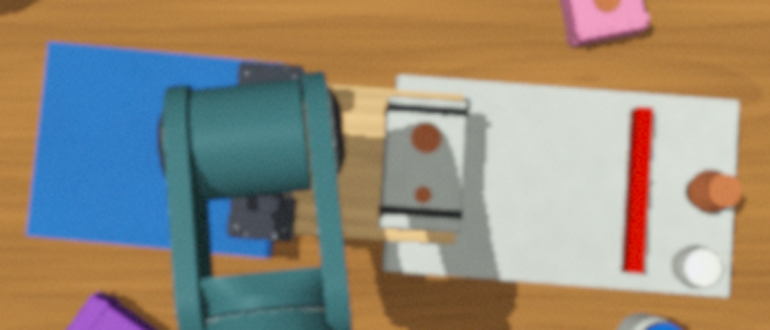

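The nose has landed: it is about 80 mm onto the rack (top crop px 468 against 397) and the fingers no longer press. I'll check lateral alignment from the nose corners.

```bash
python3 - <<'E'
from h import *
d=load("top5")
f=cv2.resize(d["frame"][150:245,250:330,::-1],None,fx=6,fy=6,interpolation=cv2.INTER_CUBIC);cv2.imwrite("pics/c5.png",f)
E
```

```text
(no output)
```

View pics/c5.png

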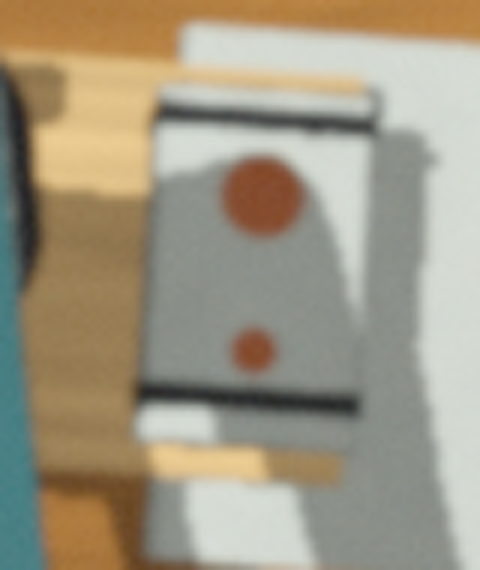

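```bash
python3 - <<'E'
from h import *
d=load("top5")
def P(l,z): return ray(d,np.array(l)/6-0.417+np.array([250,150]),z)[:,:2]*1000
n=P([(367,79),(343,486)],.0985); print(n,n.mean(0),np.hypot(*(n[1]-n[0])))
for a,z in (([(10,52),(367,79)],.0995),([(45,475),(343,486)],.0995),([(158,87),(375,95)],.149),([(135,440),(350,452)],.149)):
    q=P(a,z);e=q[1]-q[0];print(np.degrees(np.arctan2(e[1],e[0])))
e=n[1]-n[0];print("nose edge",np.degrees(np.arctan2(e[1],e[0]))-270)
m=P([(158,87),(377,95),(352,452),(135,440)],.149);print("mould",m.mean(0), "rel nose",m.mean(0)-n.mean(0))
u=np.array([-.075,-.9972]);v=np.array([.9972,-.075]);print("lateral vs stop mid",(n.mean(0)-[469,-338.4])@v,"to go",-(n.mean(0)-[469,-338.4])@u)
E
```

```text
[[ 581.66916603 -143.29831615]
 [ 403.41678428 -131.61237291]] [ 492.54297515 -137.45534453] 178.63502698916287
-94.3208151823762
-92.05097352278835
-92.08890234741843
-93.13346428645586
nose edge -93.7508529103313
mould [495.46239382 -89.39119729] rel nose [ 2.91941867 48.06414724]
lateral vs stop mid 8.406205662247515 to go 202.147733571085
```

The nose has 202 mm to go and is 8 mm to the +x side, so my planned slanted line still holds. I'll push on the step only, at constant height.

carry_out:
  motion: [-0.003,-0.0001,-0.0001,0,1,-0.006,-0.0002,-0.0002,0,1,-0.009,-0.0004,-0.0003,0,1,-0.0125,-0.0005,-0.0004,0,1,-0.016,-0.0006,-0.0005,0,1,-0.0195,-0.0008,-0.0006,0.1,1,-0.023,-0.0009,-0.0007,0.1,1,-0.0265,-0.0011,-0.0008,0.1,1,-0.03,-0.0012,-0.0009,0.1,1,-0.0335,-0.0013,-0.001,0.1,1]

```text
clock: 13.1
eef_pos: [0.5043, 0.0552, 0.0881]
tcp_rot: [[0.067, 0.998, 0.02], [0.997, -0.067, 0.026], [0.027, 0.018, -0.999]]
force: [0.5, 4.1, -2.0]
finger_gap: 1.002
```

carry_out:
  motion: [-0.004,-0.0002,-0.0001,0,1,-0.0075,-0.0003,-0.0002,0,1,-0.011,-0.0004,-0.0003,0,1,-0.0145,-0.0006,-0.0004,0,1,-0.018,-0.0007,-0.0005,0,1,-0.0215,-0.0008,-0.0006,0.1,1,-0.025,-0.0009,-0.0007,0.1,1,-0.0285,-0.0011,-0.0008,0.1,1,-0.032,-0.0012,-0.0009,0.1,1,-0.0355,-0.0013,-0.001,0.1,1]

```text
clock: 14.1
eef_pos: [0.5006, 0.0196, 0.0881]
tcp_rot: [[0.068, 0.997, 0.02], [0.997, -0.069, 0.026], [0.027, 0.018, -0.999]]
force: [1.0, 4.3, -2.5]
finger_gap: 1.006
```

```bash
python3 look.py 6 scene
```

```text
clock 14.15
eef_pos [0.5006, 0.0191, 0.0881]
tcp_rot [[0.0684, 0.9975, 0.0198], [0.9973, -0.0689, 0.0257], [0.027, 0.018, -0.9995]]
force [0.5817, 3.6928, -1.831]
ft_torque [0.4134, -0.0872, -0.0411]
```

View pics/scene6.png

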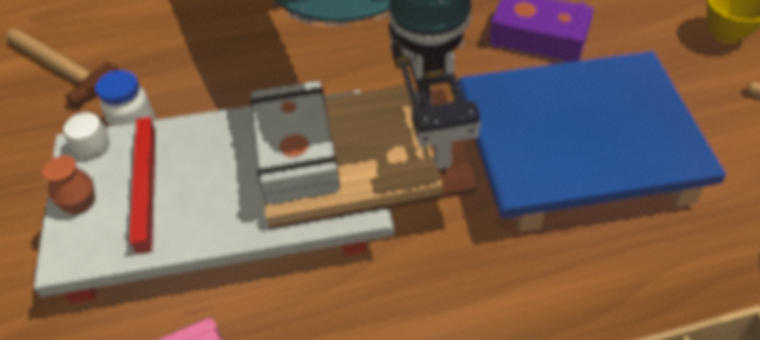

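The tail has left the bench, the board lies flat on the rack over the gap, and the mould is in place (scene px 293,140). Continuing.

carry_out:
  motion: [-0.004,-0.0002,-0.0001,0,1,-0.0075,-0.0003,-0.0002,0,1,-0.011,-0.0004,-0.0003,0,1,-0.0145,-0.0006,-0.0004,0,1,-0.018,-0.0007,-0.0005,0,1,-0.0215,-0.0008,-0.0006,0.1,1,-0.025,-0.0009,-0.0007,0.1,1,-0.0285,-0.0011,-0.0008,0.1,1,-0.032,-0.0012,-0.0009,0.1,1,-0.0355,-0.0013,-0.001,0.1,1]

```text
clock: 15.15
eef_pos: [0.4968, -0.0165, 0.0881]
tcp_rot: [[0.07, 0.997, 0.02], [0.997, -0.071, 0.026], [0.027, 0.018, -0.999]]
force: [0.4, 4.7, -2.5]
finger_gap: 0.998
```

carry_out:
  motion: [-0.004,-0.0002,-0.0001,0,1,-0.0075,-0.0003,-0.0002,0,1,-0.011,-0.0004,-0.0003,0,1,-0.0145,-0.0006,-0.0004,0,1,-0.018,-0.0007,-0.0005,0,1,-0.0215,-0.0008,-0.0006,0.1,1,-0.025,-0.0009,-0.0007,0.1,1,-0.0285,-0.0011,-0.0008,0.1,1,-0.032,-0.0012,-0.0009,0.1,1,-0.0355,-0.0013,-0.001,0.1,1]

```text
clock: 16.15
eef_pos: [0.4929, -0.0521, 0.0881]
tcp_rot: [[0.072, 0.997, 0.02], [0.997, -0.072, 0.026], [0.027, 0.018, -0.999]]
force: [0.3, 4.8, -3.2]
finger_gap: 1.001
```

```bash
python3 look.py 7 top; python3 - <<'E'
from h import *
d=load("top7")
f=cv2.resize(d["frame"][150:245,290:400,::-1],None,fx=6,fy=6,interpolation=cv2.INTER_CUBIC);cv2.imwrite("pics/c7.png",f)
E
```

```text
clock 16.2
eef_pos [0.4929, -0.0525, 0.0881]
tcp_rot [[0.072, 0.9972, 0.0197], [0.997, -0.0725, 0.0254], [0.0268, 0.0178, -0.9995]]
force [-0.2147, 0.9567, -1.2918]
ft_torque [0.3445, -0.0032, 0.0105]
```

View pics/c7.png

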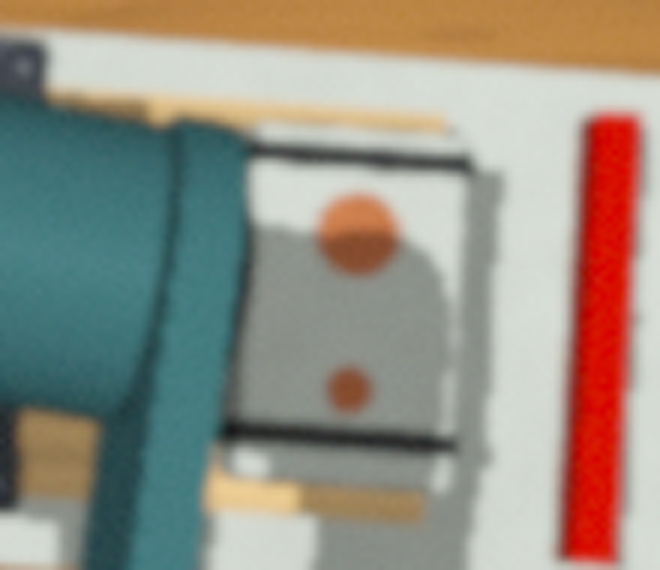

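```bash
python3 - <<'E'
from h import *
d=load("top7")
def P(l,z): return ray(d,np.array(l)/6-0.417+np.array([290,150]),z)[:,:2]*1000
n=P([(447,124),(425,520)],.098); s=P([(586,117),(564,557)],.1)
for q in (n,s):
    e=q[1]-q[0];print(q.round(1).tolist(),q.mean(0).round(1),np.hypot(*e).round(1),np.degrees(np.arctan2(e[1],e[0]))-270)
u=np.array([-.075,-.9972]);v=np.array([.9972,-.075]);D=s.mean(0)-n.mean(0);print("to go",D@u,"lat",D@v)
E
```

```text
[[561.9, -283.7], [388.8, -271.6]] [ 475.4 -277.6] 173.6 -93.99068633093412
[[564.8, -344.0], [373.0, -331.1]] [ 468.9 -337.6] 192.3 -93.86191082989293
to go 60.25510028627175 lat -1.9614886873350499
```

There are 60 mm to go, 2 mm lateral, and yaw matches the stop to about 0.1°. I'll slow down for the approach.

carry_out:
  motion: [-0.003,-0.0001,-0.0001,0,1,-0.0065,-0.0002,-0.0002,0,1,-0.01,-0.0003,-0.0003,0,1,-0.0135,-0.0004,-0.0004,0,1,-0.017,-0.0006,-0.0005,0,1,-0.0205,-0.0007,-0.0006,0,1,-0.024,-0.0008,-0.0006,0,1,-0.0275,-0.0009,-0.0007,0,1,-0.031,-0.001,-0.0008,0,1,-0.034,-0.0011,-0.0009,0,1]

```text
clock: 17.2
eef_pos: [0.4893, -0.0867, 0.0881]
tcp_rot: [[0.072, 0.997, 0.02], [0.997, -0.073, 0.025], [0.027, 0.018, -0.999]]
force: [0.4, 4.6, -0.7]
finger_gap: 0.999
```

carry_out:
  motion: [-0.003,-0.0001,-0.0001,0,1,-0.005,-0.0002,-0.0001,0,1,-0.007,-0.0002,-0.0002,0,1,-0.009,-0.0003,-0.0002,0,1,-0.011,-0.0003,-0.0003,0,1,-0.013,-0.0004,-0.0003,0,1,-0.0145,-0.0005,-0.0004,0,1,-0.016,-0.0005,-0.0004,0,1]

```text
clock: 18.0
eef_pos: [0.4876, -0.1027, 0.0881]
tcp_rot: [[0.072, 0.997, 0.02], [0.997, -0.073, 0.026], [0.027, 0.018, -0.999]]
force: [0.3, 4.9, -0.3]
finger_gap: 1.001
```

```bash
python3 look.py 8 top; python3 - <<'E'
from h import *
d=load("top8")
f=cv2.resize(d["frame"][150:245,290:400,::-1],None,fx=6,fy=6,interpolation=cv2.INTER_CUBIC);cv2.imwrite("pics/c8.png",f)
E
```

```text
clock 18.05
eef_pos [0.4876, -0.1028, 0.0881]
tcp_rot [[0.0721, 0.9972, 0.0198], [0.997, -0.0726, 0.0254], [0.0268, 0.0179, -0.9995]]
force [1.0672, 3.8376, -0.935]
ft_torque [0.6703, -0.1015, 0.038]
```

View pics/c8.png

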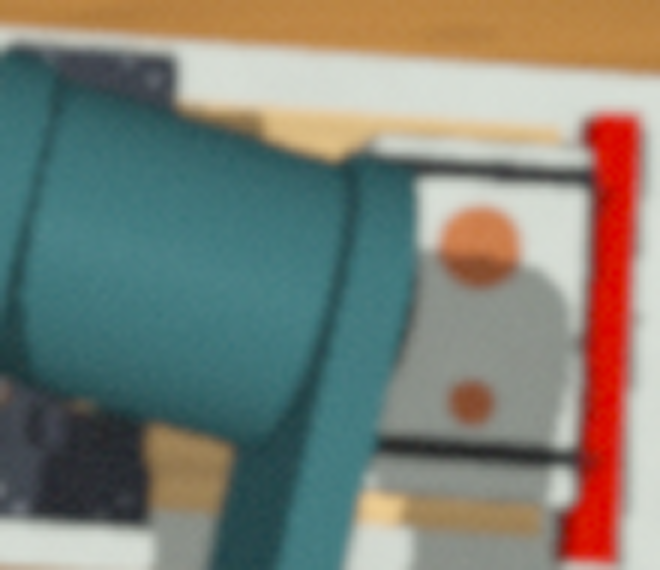

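About 10 mm remain (nose edge at px 560, stop face at 586). Creeping in at 10 mm/s, then slower.

carry_out:
  motion: [-0.0015,0,0,0,1,-0.0025,-0.0001,-0.0001,0,1,-0.0035,-0.0001,-0.0001,0,1,-0.0045,-0.0001,-0.0001,0,1,-0.0055,-0.0002,-0.0001,0,1,-0.0065,-0.0002,-0.0002,0,1,-0.0072,-0.0002,-0.0002,0,1,-0.0078,-0.0002,-0.0002,0,1]

```text
clock: 18.85
eef_pos: [0.4869, -0.1106, 0.0881]
tcp_rot: [[0.072, 0.997, 0.02], [0.997, -0.073, 0.025], [0.027, 0.018, -0.999]]
force: [1.0, 5.5, -0.6]
finger_gap: 0.999
```

carry_out:
  motion: [-0.0009,0,0,0,1,-0.0013,0,0,0,1,-0.0017,0,0,0,1,-0.0021,-0.0001,0,0,1,-0.0025,-0.0001,-0.0001,0,1]

```text
clock: 19.35
eef_pos: [0.4866, -0.1131, 0.0882]
tcp_rot: [[0.072, 0.997, 0.02], [0.997, -0.073, 0.025], [0.027, 0.018, -0.999]]
force: [-0.2, 3.1, -1.7]
finger_gap: 1.001
```

carry_out:
  motion: [-0.0006,0,0,0,1,-0.001,0,0,0,1,-0.0014,0,0,0,1,-0.0018,0,0,0,1,-0.0022,-0.0001,-0.0001,0,1]

```text
clock: 19.85
eef_pos: [0.4863, -0.1154, 0.0882]
tcp_rot: [[0.072, 0.997, 0.02], [0.997, -0.073, 0.025], [0.027, 0.018, -0.999]]
force: [0.6, 4.2, -1.7]
finger_gap: 0.996
```

carry_out:
  motion: [-0.0006,0,0,0,1,-0.001,0,0,0,1,-0.0014,0,0,0,1,-0.0018,0,0,0,1]

```text
clock: 20.25
eef_pos: [0.4863, -0.1168, 0.0881]
tcp_rot: [[0.072, 0.997, 0.02], [0.997, -0.073, 0.026], [0.028, 0.018, -0.999]]
force: [2.1, 10.6, -1.4]
finger_gap: 0.998
```

```bash
python3 look.py 9 top scene; python3 - <<'E'
from h import *
a=cv2.resize(load("top9")["frame"][150:245,330:400,::-1],None,fx=6,fy=6,interpolation=cv2.INTER_CUBIC)
b=cv2.resize(load("scene9")["frame"][165:260,80:140,::-1],None,fx=6,fy=6,interpolation=cv2.INTER_CUBIC)
cv2.imwrite("pics/c9.png",np.hstack([a,b]))
E
```

```text
clock 20.35
eef_pos [0.4863, -0.1167, 0.0881]
tcp_rot [[0.0721, 0.9972, 0.02], [0.997, -0.0726, 0.0265], [0.0279, 0.018, -0.9994]]
force [2.2559, 8.5127, -1.3872]
ft_torque [1.5065, -0.3136, -0.1303]
```

View pics/c9.png

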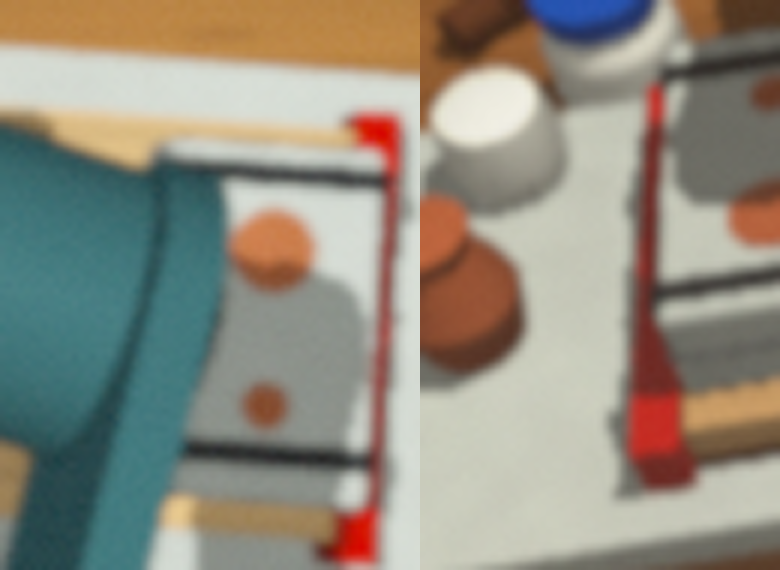

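Contact: the force rose to 10.6 N with motion stalled, and both nose corners meet the stop in both views. A slight extra press to seat it square.

carry_out:
  motion: [-0.0012,0,0,0,1,-0.0015,0,0,0,1,-0.0017,0,0,0,1,-0.0017,0,0,0,1]

```text
clock: 20.75
eef_pos: [0.4866, -0.117, 0.0882]
tcp_rot: [[0.072, 0.997, 0.021], [0.997, -0.073, 0.03], [0.031, 0.019, -0.999]]
force: [4.8, 19.2, -0.8]
finger_gap: 0.999
```

It is seated. Backing off gently, then up.

carry_out:
  motion: [-0.0008,0,0,0,1,0,0,0,0,1,0.001,0,0,0,1,0.003,0,0,0,1,0.006,0,0,0,1,0.01,0,-0.002,0,1,0.012,0,-0.01,0,1,0.012,0,-0.03,0,1,0.012,0,-0.06,0,1,0.012,0,-0.1,0,1]

```text
clock: 21.75
eef_pos: [0.4847, -0.1077, 0.189]
tcp_rot: [[0.072, 0.997, 0.019], [0.997, -0.073, 0.03], [0.031, 0.017, -0.999]]
force: [0.3, -0.3, 0.8]
finger_gap: 0.998
```

carry_out:
  motion: [0.03,0,-0.05,0,1,0.08,0,-0.08,0,1,0.12,0,-0.08,0,1,0.16,0,-0.08,0,1,0.2,0,-0.08,0,1,0.24,0,-0.08,0,1,0.27,0,-0.08,0,1,0.29,0,-0.08,0,1,0.3,0,-0.08,0,1,0.3,0,-0.08,0,1]

```text
clock: 22.75
eef_pos: [0.5047, 0.1896, 0.2787]
tcp_rot: [[0.071, 0.997, 0.019], [0.997, -0.071, 0.03], [0.031, 0.017, -0.999]]
force: [0.8, 0.9, 0.4]
finger_gap: 0.997
```

```bash
python3 look.py 10 top scene; python3 - <<'E'
from h import *
a=cv2.resize(load("top10")["frame"][145:265,265:445,::-1],None,fx=4.4,fy=4.4,interpolation=cv2.INTER_CUBIC)
cv2.imwrite("pics/c10.png",a)
E
```

```text
clock 22.85
eef_pos [0.5048, 0.1883, 0.2786]
tcp_rot [[0.0722, 0.9972, 0.019], [0.9969, -0.0727, 0.0299], [0.0312, 0.0168, -0.9994]]
force [0.2138, 0.204, -0.0457]
ft_torque [-0.0605, -0.0755, 0.0127]
```

View pics/c10.png

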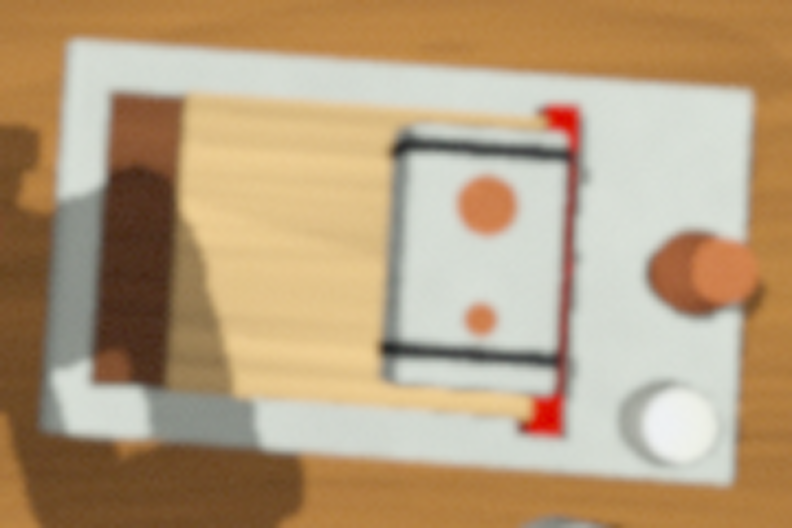

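View pics/scene10.png

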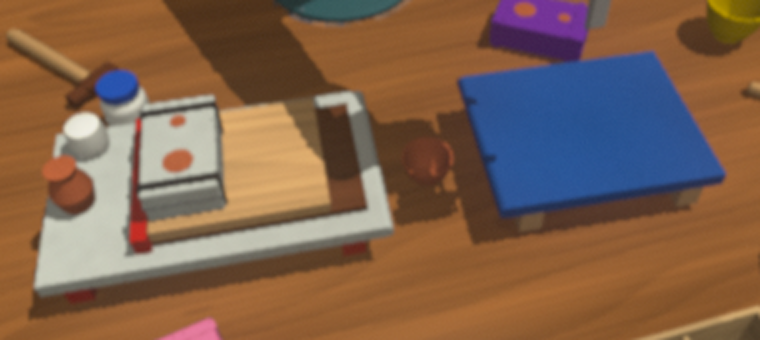

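The whole board is on the rack with its nose at the stop (px 545,120 and 530,410). The bowl and pots have not moved. Last, a numeric check.

```bash
python3 - <<'E'
from h import *
d=load("top10")
def P(l,z): return ray(d,np.array(l)/4.4-0.386+np.array([265,145]),z)[:,:2]*1000
t=P([(110,94),(92,381)],.080); s=P([(186,95),(163,386)],.098)
m=P([(400,128),(574,148-8),(558,395),(384,380)],.148)
for q in (t,s):
    e=q[1]-q[0];print(q.mean(0).round(1),np.hypot(*e).round(1),np.degrees(np.arctan2(e[1],e[0]))-270)
u=np.array([-.075,-.9972]);v=np.array([.9972,-.075]);T=np.array([468.9,-338.])
D=T-t.mean(0);print("tail to stop",D@u,"lat",D@v); D=T-s.mean(0);print("step to stop (215)",D@u,"lat",D@v)
M=m.mean(0)-T;print("mould board x",130+M@u,"y",M@v)
# bystanders before/after
for n in("top0","top10"):
    q=load(n);H=hsv(q);h,ss,vv=[H[...,i].astype(int) for i in range(3)]
    c=big(((h<14))&(ss>135)&(vv>150),(408,190,445,225));c2=big((ss<20)&(vv>225),(400,225,432,255))
    print(n,c.mean(0),c2.mean(0))
E
```

```text
[488.3 -83.3] 174.7 -93.79457492440977
[ 485.7 -125.7] 174.4 -94.8577080057864
tail to stop 255.40888665552185 lat -0.2858761572652881
step to stop (215) 212.9260757261864 lat -0.822147679795799
mould board x 84.26758378535672 y -0.5330406614725834
top0 [425.193  206.4035] [419.35715 241.16667]
top10 [425.17545 206.38597] [419.42856 241.14285]
```

```bash
python3 -c "
from rig import arm
print(arm.sign_off())"
```

```text
the job is handed in; nothing more can be done
None
```

The board, with the mould on it, is on the drying rack with its nose against the red stop. I handed the job in at about 22.9 s, with the arm clear of everything.

**How it was done**
- **Hold and push:** I stood both open fingertips on the tail ledge. They held the tail down with about 6 to 12 N and pushed on the step at roughly 35 mm/s. First touchdown on the ledge briefly read 15 N.
- **Landing:** I eased the hold off once the nose was about 60 to 80 mm over the rack, so it settled while the tail was still on the bench. After that I pushed only on the step.
- **Stop:** I crept in at about 4 mm/s. The wrist force peaked at about 19 N while seating the nose, and then I backed off.

**Last checks**
- **Position:** The board is within about 1 mm of the stop's middle, and its yaw is within about 0.6° of the stop's.
- **Mould:** It is at board x of about +84 mm, y of about −0.5 mm. The start measurement gave +82 mm, so the difference is within measuring error.
- **Bystanders:** The pots are unmoved to within 0.1 px. The bowl looks unmoved by eye; I did not measure it.

**Disagreement:** The pixel measurements put the tail 255 mm from the stop, although the board is 260 mm long, and the board's width came out about 175 mm instead of 180 mm. I take this as blurred edges at this resolution. The pictures and the force rise both indicate contact at the stop.

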